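Close the pantry canisters with their own lids

ROBOT

A 6-joint arm with a two-finger parallel gripper is mounted at the origin on the work surface. World frame = base frame: x ahead of the robot, y to its left, z up, the work surface at z = 0. Lengths are in m, angles in degrees, forces in N, time in s.
With the tool pointing down it reaches from about 0.4 to 0.825 m from the base axis. Payload 7 kg.
Tool frame: the origin (TCP) lies on the centre line of the jaws, within the pads' length; the fingertips stand 8 mm ahead of it and the grasp point (between the pads) lies 11 mm behind it; z points along the fingers, y is the line along which they close (so a half turn about z gives the same grasp; the last joint's range is limited). The gripper opens to 88 mm and grips with 3 to 60 N. Pads are 19 mm wide; open, the fingers measure 130 mm over their backs; the gripper's body (78 mm by 193 mm) begins 47 mm behind the grasp point.
Start: joints at [-57.118, 20.546, 0.682, 0, -70.136, -16.507], TCP at [0.19, -0.648, 0.203] pointing down, gripper open.
Joint ranges: [-176.03, 176.03], [-82.01, 121.73], [-58.28, 71.71], [-173.87, 95.51], [-174.79, -0.11], [-173.66, 173.66]. Speed limits (degrees/s): [136.94, 136.94, 172.46, 180, 180, 180].

INTERFACE

Orientations are given as [roll, pitch, yaw] about the fixed x, y, z axes, in that order (R = Rz(yaw) Ry(pitch) Rx(roll)).
In Python, from plant import ctrl, vision gives the robot as it stands. The module is installed in compiled form; this text tells all that it offers.
- The arm moves only by the tool move_arm, never from a script. Its argument "moves" is one flat list of numbers, 7 for each row, row after row: the finger opening in cm, from 0 to 8.76, then the shift along the tool's x, y, z in cm, then the turn, a rotation vector about the tool's x, y, z in rad. A call has 1 to 8 rows; each row shifts and turns the commanded pose from where the row before left it, along the tool's axes as they then stand; what a row does not reach is not made up. A row lasts 1/10 s, in which the tool goes at most 50 mm and 8.59 degrees, less where a joint would pass 70% of its speed; a pose out of reach is approached as far as the arm can. A call with a gripper value outside its range is refused whole. The fingers move at their own pace and stop on an object; the grip force is fixed at half the most. Time passes only in rows, so rows that do not move let the fingers close. It gives the time, the measured TCP pose, the force, the opening and the grip force at its end, in the units of the state.
- ctrl.get_obs(): the state, without advancing time (a new reading comes with each control period).
- vision.snapshot(name): name is "side" or "top" or "wrist"; returns (picture, depth): 480x640x3 uint8, red, green, blue; 480x640 float32, m along the optical axis (not along the pixel's ray), 0 where there is no reading.
- vision.camera_model(name): a dict with "vertical_fov" (degrees; the focal length in pixels is half the picture's height over the tangent of half this angle, whatever the lens; pixels are square), "cx", "cy" (the principal point, pixels), "D" ([k1, k2, p1, p2, k3] as OpenCV has them; the pictures are not rectified), "cam_to_world" (4x4, takes a point from camera to world coordinates). Camera axes: x right, y down, z forward; pixel columns grow to the right and rows downward; lengths in m; the calibration is good to about 2 mm. A picture is of the moment at which its call begins: read the wrist's pose just before it. camera_model takes no time and is no camera call; for the wrist camera it gives the pose at the moment of the call.
- ctrl.close_job(): hands the job in; it is judged then, once.
The state is a dict: "clock": time; "joint_pos": joint angles; "qvel": joint speeds; "tau": joint torques, N m; "tool_pos": TCP position; "orientation": TCP orientation; "force": force on the tool from outside, world axes, zero at the start; "moment": the same for the moment, N m; "opening": finger opening in m; "gripper_force": force on a finger pad.
Only numpy, scipy, OpenCV 4.12 (cv2) and the standard library are available. Lean on these libraries where they do the work, as an engineer would, in place of code of your own. Each camera call takes 0.05 s, during which the arm holds its last target. There are 200 camera calls.

TASK

The four stoneware canisters have been washed and stand open on the pantry counter, with their wooden black-knobbed lids lying among the other things. Put each lid on the canister it fits in shape and size, fully home, with its board lying flat on the rim, and let go of it. Leave the canisters standing where they are, and do not move anything else on the counter.

Things in the scene. Friction and masses are not known exactly. Their poses are not given: they have to be found in the camera images.
- lid_round_large_mid (a point): The large round lid: brown wooden round board 122 mm across, 12 mm thick; below it a white tapered plug 12 mm high (86 mm across at its foot and 100 mm at its top); on top a black round knob 26 mm across, 30 mm high. Lies on its plug, knob up. The point is half-way up its 54 mm on the knob's axis: 27 mm above the plug's foot, 3 mm above the board's top, 27 mm below the knob's top. z up.
- lid_round_small_mid (a point): The small round lid: brown wooden round board 86 mm across, 12 mm thick; below it a white tapered plug 12 mm high (52 mm across at its foot and 66 mm at its top); on top a black round knob 26 mm across, 30 mm high. Lies on its plug, knob up. The point is half-way up its 54 mm on the knob's axis: 27 mm above the plug's foot, 3 mm above the board's top, 27 mm below the knob's top. z up.
- lid_square_large_mid (a point): The large square lid: brown wooden square board 110 mm wide, 12 mm thick; below it a white tapered plug 12 mm high (76 mm wide at its foot and 91 mm at its top); on top a black square knob 26 mm wide, 30 mm high. Lies on its plug, knob up. The point is half-way up its 54 mm on the knob's axis: 27 mm above the plug's foot, 3 mm above the board's top, 27 mm below the knob's top. z up; x, y square to the sides of board and knob.
- lid_square_small_mid (a point): The small square lid: brown wooden square board 78 mm wide, 12 mm thick; below it a white tapered plug 12 mm high (46 mm wide at its foot and 60 mm at its top); on top a black square knob 26 mm wide, 30 mm high. Lies on its plug, knob up. The point is half-way up its 54 mm on the knob's axis: 27 mm above the plug's foot, 3 mm above the board's top, 27 mm below the knob's top. z up; x, y square to the sides of board and knob.
- can_round_large_mouth (a point): The large round canister: empty, open, taupe (grey-brown) stoneware, 120 mm across, 125 mm high, standing loose. The point is the centre of its mouth, level with the rim; opening 110 mm across, wall 5 mm. z up. Only the large round lid fits; fully home, its board lies flat on the rim and its point is 15 mm above this one.
- can_round_small_mouth (a point): The small round canister: empty, open, taupe (grey-brown) stoneware, 84 mm across, 95 mm high, standing loose. The point is the centre of its mouth, level with the rim; opening 75 mm across, wall 4.5 mm. z up. Only the small round lid fits; fully home, its board lies flat on the rim and its point is 15 mm above this one.
- can_square_large_mouth (a point): The large square canister: empty, open, taupe (grey-brown) stoneware, 108 mm wide, 115 mm high, standing loose. The point is the centre of its mouth, level with the rim; opening 98 mm wide, wall 5 mm. z up; x, y square to its sides. Only the large square lid fits; fully home, its board lies flat on the rim and its point is 15 mm above this one.
- can_square_small_mouth (a point): The small square canister: empty, open, taupe (grey-brown) stoneware, 76 mm wide, 85 mm high, standing loose. The point is the centre of its mouth, level with the rim; opening 67 mm wide, wall 4.5 mm. z up; x, y square to its sides. Only the small square lid fits; fully home, its board lies flat on the rim and its point is 15 mm above this one.
Not all that is in view belongs to the job. Leave any purple look-alike of the part that bears can_round_small_mouth alone.

How it is judged (in metres and radians):
At the end, for the whole second after the job is handed in: Each lid is on the canister of its own shape and size: centred within 9 mm, its middle 11 to 19 mm above the rim (15 when home), parallel to the rim within 3 degrees, square lids square to it within 8 degrees; canisters upright on the counter; lids released and at rest (horizontal distance between lid_round_large_mid and can_round_large_mouth below 0.009 m and z of lid_round_large_mid in the frame of can_round_large_mouth between 0.011 and 0.019 m and angle between the z axis of lid_round_large_mid and the z axis of can_round_large_mouth, either way round below 0.05 rad and angle between each of can_round_large_mouth, can_round_small_mouth, can_square_large_mouth, can_square_small_mouth's own z axis and vertical below 0.05 rad and height (world z) of can_round_large_mouth below 0.135 m and linear speed of each of lid_round_large, lid_round_small, lid_square_large, lid_square_small below 0.02 m/s and horizontal distance between lid_round_small_mid and can_round_small_mouth below 0.009 m and z of lid_round_small_mid in the frame of can_round_small_mouth between 0.011 and 0.019 m and angle between the z axis of lid_round_small_mid and the z axis of can_round_small_mouth, either way round below 0.05 rad and height (world z) of can_round_small_mouth below 0.105 m and horizontal distance between lid_square_large_mid and can_square_large_mouth below 0.009 m and z of lid_square_large_mid in the frame of can_square_large_mouth between 0.011 and 0.019 m and angle between the z axis of lid_square_large_mid and the z axis of can_square_large_mouth, either way round below 0.05 rad and height (world z) of can_square_large_mouth below 0.125 m and (angle between the x axis of lid_square_large_mid and the x axis of can_square_large_mouth, either way round below 0.14 rad or angle between the x axis of lid_square_large_mid and the y axis of can_square_large_mouth, either way round below 0.14 rad) and horizontal distance between lid_square_small_mid and can_square_small_mouth below 0.009 m and z of lid_square_small_mid in the frame of can_square_small_mouth between 0.011 and 0.019 m and angle between the z axis of lid_square_small_mid and the z axis of can_square_small_mouth, either way round below 0.05 rad and height (world z) of can_square_small_mouth below 0.095 m and (angle between the x axis of lid_square_small_mid and the x axis of can_square_small_mouth, either way round below 0.14 rad or angle between the x axis of lid_square_small_mid and the y axis of can_square_small_mouth, either way round below 0.14 rad)); the robot touches nothing.
It fails at once if a canister is tipped by more than 15 degrees (angle between any of can_round_large_mouth, can_round_small_mouth, can_square_large_mouth, can_square_small_mouth's own z axis and vertical above 0.26 rad).
It fails at once if a canister is pushed more than 40 mm from its place (distance of any of can_round_large_mouth, can_round_small_mouth, can_square_large_mouth, can_square_small_mouth from where it was at the start of the episode above 0.04 m).
It fails at once if another thing on the counter (jar, shaker, egg cup, pan lid, coaster, spoon) is moved more than 30 mm (distance of any of spice_jar, salt_shaker, egg_cup, pan_lid, coaster, wooden_spoon from where it was at the start of the episode above 0.03 m).
It fails at once if one of them is knocked over (angle between any of spice_jar, salt_shaker, egg_cup's own z axis and vertical above 0.5 rad).
It also fails if it takes over 112 s, if anything falls off the work surface, if the arm or the gripper's body presses on something with over 40 N, if the wrist force passes 120 N, or if a joint passes its speed limit or range.

## Working session

There is one attempt and no reset: what is moved stays moved. The work goes in short steps, Python scripts to look and compute and a tool call to move; the robot and the scene stay as the last step left them, time stands still between calls to the robot, and variables do not carry over. Pictures are saved under pics/ and viewed, at most 17 in all, crops included, and the job is handed in when it is done.

Besides the shell and the picture viewer there is one more tool, called after ">>>" as name(argument=value, ...), one argument or row to a line, values as JSON. move_arm: Moves the arm, as the interface text tells. Its arguments: {"type":"object","properties":{"moves":{"type":"array"}},"required":["moves"]}

```bash
mkdir -p pics; cat > h.py <<'E'
import numpy as np, cv2
from plant import ctrl, vision
def snap(n):
    m=vision.camera_model(n); p,d=vision.snapshot(n); return m,p,d
def K(m):
    f=240/np.tan(np.radians(m["vertical_fov"])/2)
    return np.array([[f,0,m["cx"]],[0,f,m["cy"]],[0,0,1.]])
def ray(m,uv):
    u=cv2.undistortPoints(np.array(uv,float).reshape(-1,1,2),K(m),np.array(m["D"],float))[:,0]
    T=np.array(m["cam_to_world"]); d=np.c_[u,np.ones(len(u))]@T[:3,:3].T
    return T[:3,3],d
def plane(m,uv,z):
    o,d=ray(m,uv); return o+d*((z-o[2])/d[:,2])[:,None]
def cloud(m,d):
    v,u=np.mgrid[:480,:640]; o,r=ray(m,np.c_[u.ravel(),v.ravel()])
    return (o+r*d.ravel()[:,None]).reshape(480,640,3)
E
python3 - <<'E'
from h import *
for n in ("top","side"):
    m,p,d=snap(n); cv2.imwrite(f"pics/{n}0.png",p[...,::-1]); np.savez(f"{n}0.npz",p=p,d=d)
    print(n,np.round(m["cam_to_world"],3).tolist(),m["vertical_fov"],(d>0).mean())
print(ctrl.get_obs())
E
```

```text
top [[0.013, -0.995, 0.103, 0.365], [-1.0, -0.015, -0.018, 0.011], [0.02, -0.103, -0.995, 1.16], [0.0, 0.0, 0.0, 1.0]] 43.32996968159062 0.9961783854166667
side [[-0.936, -0.25, 0.247, 0.203], [-0.352, 0.65, -0.673, 0.729], [0.007, -0.717, -0.697, 0.864], [0.0, 0.0, 0.0, 1.0]] 53.21240920894708 0.996005859375
{'clock': 0.1, 'joint_pos': array([-5.71194514e+01,  2.05879226e+01,  6.37708683e-01, -1.75020177e-02,
       -7.01348687e+01, -1.65084827e+01]), 'qvel': array([-0.13469099, -0.07102805,  0.14647701,  0.01234566, -0.10915141,
        0.02332498]), 'tau': array([-1.07652035e-03, -5.84163308e+01,  2.93749684e+01,  7.01543346e+00,
        1.01821718e-02, -6.62909974e-05]), 'tool_pos': array([ 0.19011527, -0.64717438,  0.20170047]), 'orientation': array([ 1.79913749e+02, -8.40354002e-03, -1.63633887e+02]), 'force': array([ 0.19902163, -0.15724453, -0.701695  ]), 'moment': array([-4.82643758e-02, -1.41700146e-02, -8.04445939e-05]), 'gripper_force': 0.0, 'opening': 0.08778133879184753}
```

View pics/top0.png

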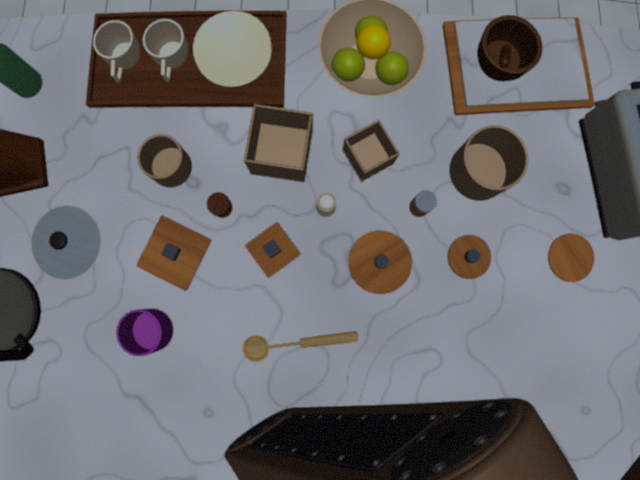

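View pics/side0.png

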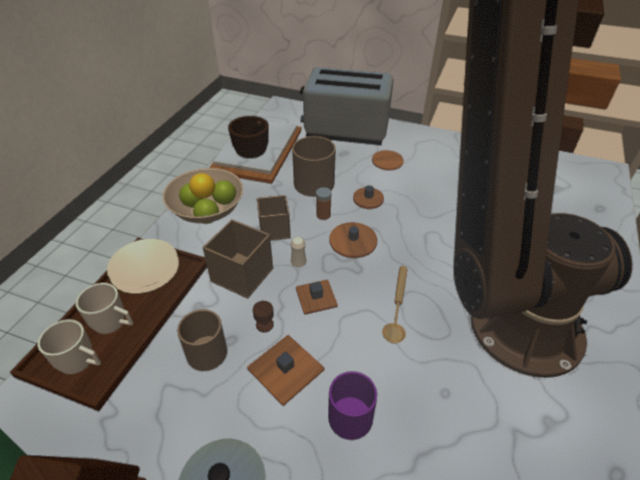

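The top view shows these candidates:
- **Lids:** large square (171,252), small square (272,249), large round (381,262) and small round (472,256). Two look-alikes have to be ruled out: the coaster at (571,257), which has no knob, and the glass pan lid at (66,241).
- **Canisters:** small round (164,160), large square (279,143), small square (370,150) and large round (488,162). Two look-alikes here too: the purple one at (145,332) and the dark mortar at (509,48).

I choose by taupe or brown colour, knob and shape.

```bash
cat > meas.py <<'E'
from h import *
cans={"cRL":((488,162),.125,.060),"cRS":((164,160),.095,.042),"cSL":((279,143),.115,.076),"cSS":((370,150),.085,.054)}
lids={"lSL":((171,252),.078),"lSS":((272,249),.055),"lRL":((381,262),.061),"lRS":((472,256),.043)}
z=np.load("top0.npz"); p=z["p"]; d=z["d"]; m=vision.camera_model("top")
C=cloud(m,d); g=p.max(2)
for n,(uv,h,r) in cans.items():
    a=plane(m,[uv],h)[0]
    M=(abs(C[...,2]-h)<.006)&(np.hypot(C[...,0]-a[0],C[...,1]-a[1])<r+.03)
    v,u=np.nonzero(M); P=plane(m,np.c_[u,v],h)[:,:2].astype(np.float32)
    H=cv2.convexHull(P)
    print(n,len(P),"rect",[np.round(x,4) for x in cv2.minAreaRect(H)],"circ",np.round(cv2.minEnclosingCircle(H)[0],4),round(cv2.minEnclosingCircle(H)[1],4),"zmed",np.median(C[M][:,2]).round(4))
for n,(uv,r) in lids.items():
    a=plane(m,[uv],.054)[0]; near=np.hypot(C[...,0]-a[0],C[...,1]-a[1])
    for nm,M,h in (("knob",(near<.03)&(C[...,2]>.046),.054),("board",(near<r+.02)&(C[...,2]>.014)&(C[...,2]<.034),.024)):
        v,u=np.nonzero(M); 
        if len(u)<5: print(n,nm,len(u)); continue
        P=plane(m,np.c_[u,v],h)[:,:2].astype(np.float32); H=cv2.convexHull(P)
        c,R=cv2.minEnclosingCircle(H)
        print(n,nm,len(u),"rect",[np.round(x,4) for x in cv2.minAreaRect(H)],"circ",np.round(c,4),round(R,4),"z",np.median(C[M][:,2]).round(4))
E
python3 - <<'E'
from meas import *
cv2.imwrite("pics/crop.png",cv2.resize(p[90:370,100:620,::-1],(780,420)))
E
```

```text
cRL 600 rect [array([ 0.6142, -0.3072]), array([0.1185, 0.1194]), np.float64(87.8338)] circ [ 0.6138 -0.3082] 0.0608 zmed 0.1237
cRS 348 rect [array([0.6115, 0.2982]), array([0.0841, 0.0802]), np.float64(2.906)] circ [0.6114 0.298 ] 0.043 zmed 0.0933
cSL 685 rect [array([0.6448, 0.0817]), array([0.1076, 0.1085]), np.float64(81.9529)] circ [0.6448 0.0817] 0.0747 zmed 0.1134
cSS 397 rect [array([ 0.6383, -0.0876]), array([0.0774, 0.0773]), np.float64(30.3932)] circ [ 0.6376 -0.0875] 0.0524 zmed 0.0836
lSL knob 175 rect [array([0.4417, 0.282 ]), array([0.0254, 0.024 ]), np.float64(64.9057)] circ [0.4424 0.2816] 0.0165 z 0.0526
lSL board 3062 rect [array([0.442 , 0.2815]), array([0.1106, 0.1097]), np.float64(65.0019)] circ [0.4421 0.2819] 0.076 z 0.023
lSS knob 190 rect [array([0.4506, 0.0935]), array([0.0261, 0.0254]), np.float64(34.7646)] circ [0.4501 0.0932] 0.0162 z 0.0527
lSS board 1459 rect [array([0.4506, 0.0929]), array([0.0787, 0.0765]), np.float64(37.2599)] circ [0.4508 0.0925] 0.0528 z 0.0229
lRL knob 151 rect [array([ 0.4292, -0.1103]), array([0.024, 0.024]), np.float64(0.3684)] circ [ 0.4299 -0.1099] 0.0129 z 0.0522
lRL board 3045 rect [array([ 0.4309, -0.1096]), array([0.1191, 0.1209]), np.float64(26.8984)] circ [ 0.4299 -0.11  ] 0.0611 z 0.0231
lRS knob 138 rect [array([ 0.4432, -0.2821]), array([0.023 , 0.0226]), np.float64(89.5508)] circ [ 0.4435 -0.2825] 0.0135 z 0.053
lRS board 1358 rect [array([ 0.4425, -0.2814]), array([0.0825, 0.0847]), np.float64(0.4149)] circ [ 0.4429 -0.2818] 0.0433 z 0.0231
```

View pics/crop.png

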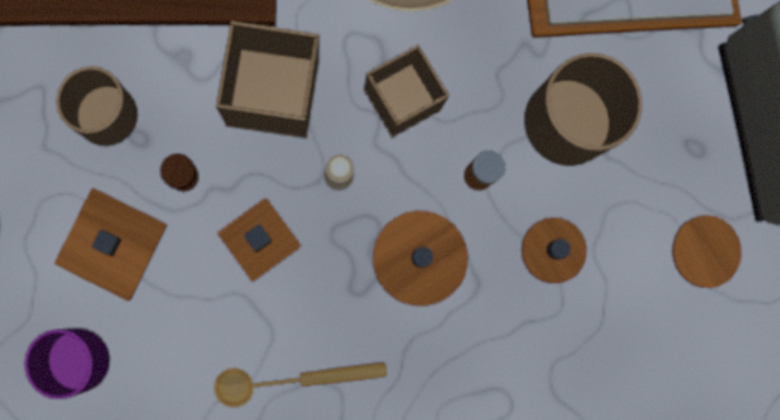

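The crop confirms the choice. The four knobbed wooden lids are at crop pixels (107,242), (258,238), (422,257) and (558,248), and the taupe cans are at (97,103), (272,80), (406,90) and (582,108). Measured sizes agree with the description.

```bash
cat > to.py <<'E'
import sys
from h import *
from scipy.spatial.transform import Rotation as R
# usage: to.py x y z yaw : shift (cm, tool axes now) and rotvec (rad) to reach tool-down pose
x,y,z,yaw=map(float,sys.argv[1:5]); o=ctrl.get_obs()
Rc=R.from_euler('xyz',o["orientation"],degrees=True)
t=R.from_euler('xyz',[180,0,yaw],degrees=True)
print("shift cm",np.round(100*Rc.inv().apply(np.array([x,y,z])-o["tool_pos"]),2),"turn",np.round((Rc.inv()*t).as_rotvec(),3),"j",np.round(o["joint_pos"],0),"t",o["clock"])
E
python3 to.py .443 -.2815 .2 -163.6
```

```text
shift cm [-34.57  27.96   0.21] turn [ 0.002 -0.    -0.001] j [-57.  21.   1.  -0. -70. -17.] t 0.1
```

>>> move_arm(
  moves=[6, -2.5, 2.0, 0, 0, 0, 0, 6, -3.8, 3.1, 0, 0, 0, 0, 6, -3.8, 3.1, 0, 0, 0, 0, 6, -3.8, 3.1, 0, 0, 0, 0, 6, -3.8, 3.1, 0, 0, 0, 0, 6, -3.8, 3.1, 0, 0, 0, 0, 6, -3.8, 3.1, 0, 0, 0, 0, 6, -3.8, 3.1, 0, 0, 0, 0],
)

```text
clock: 0.9
tool_pos: [0.4032, -0.3363, 0.2025]
orientation: [180.0, -0.0, -163.6]
force: [2.0, -1.3, -0.0]
opening: 0.0603
gripper_force: 0.0
```

>>> move_arm(
  moves=[6, -3.5, 2.8, 2, 0, 0, 0, 6, -1.9, 1.5, 4, 0, 0, 0, 6, 0, 0, 3, 0, 0, 0, 6, 0, 0, 0, 0, 0, 0, 6, 0, 0, 0, 0, 0, 0],
)

```text
clock: 1.4
tool_pos: [0.4422, -0.282, 0.1129]
orientation: [180.0, -0.1, -163.6]
force: [0.8, -0.8, 1.3]
opening: 0.0598
gripper_force: 0.0
```

```bash
python3 to.py .443 -.2815 .036 -163.6; python3 - <<'E'
from h import *
o=ctrl.get_obs();print(o["tool_pos"],o["orientation"],o["opening"])
m,p,d=snap("wrist"); cv2.imwrite("pics/w1.png",p[...,::-1])
E
```

```text
shift cm [-0.1   0.02  7.69] turn [ 0.    -0.001 -0.   ] j [-11.  11. -25.   0. -54. -63.] t 1.4
[ 0.4421725  -0.28197497  0.11287527] [ 1.79991120e+02 -8.18197612e-02 -1.63602785e+02] 0.05984948535831862
```

View pics/w1.png

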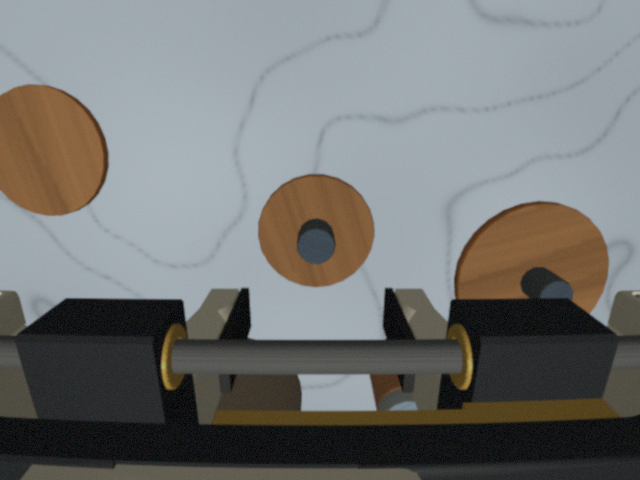

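The wrist view shows the small round lid's knob at (316,242). It is centred between the jaws (about 318), so I can descend and grip.

>>> move_arm(
  moves=[6, -0.1, 0, 3, 0, 0, 0, 6, 0, 0, 3, 0, 0, 0, 6, 0, 0, 1.7, 0, 0, 0, 0, 0, 0, 0, 0, 0, 0, 0, 0, 0, 0, 0, 0, 0, 0, 0, 0, 0, 0, 0, 0, 0, 0, 0, 0, 0, 0, 0, 0, 0, 0, 0, 0, 0, 0],
)

```text
clock: 2.25
tool_pos: [0.4439, -0.2816, 0.0366]
orientation: [-179.9, 0.1, -163.6]
force: [-0.4, 0.2, 0.2]
opening: 0.0259
gripper_force: 0.0
```

>>> move_arm(
  moves=[0, 0, 0, 0, 0, 0, 0, 0, 0, 0, -2, 0, 0, 0, 0, 0, 0, -4, 0, 0, 0, 0, 0, 0, -4, 0, 0, 0, 0, 0, 0, -4, 0, 0, 0, 0, 0, 0, -3, 0, 0, 0, 0, 0, 0, 0, 0, 0, 0],
)

```text
clock: 2.95
tool_pos: [0.4457, -0.2824, 0.2106]
orientation: [-179.7, 0.4, -163.6]
force: [0.5, 0.1, -1.6]
opening: 0.0006
gripper_force: 0.0
```

```bash
python3 to.py .6115 .298 .2 -163.6; python3 - <<'E'
from h import *
m,p,d=snap("wrist"); cv2.imwrite("pics/w2.png",p[...,::-1])
E
```

```text
shift cm [-32.3   50.99   1.02] turn [-0.005  0.007  0.   ] j [-11.   6. -18.   0. -66. -63.] t 2.95
```

View pics/w2.png

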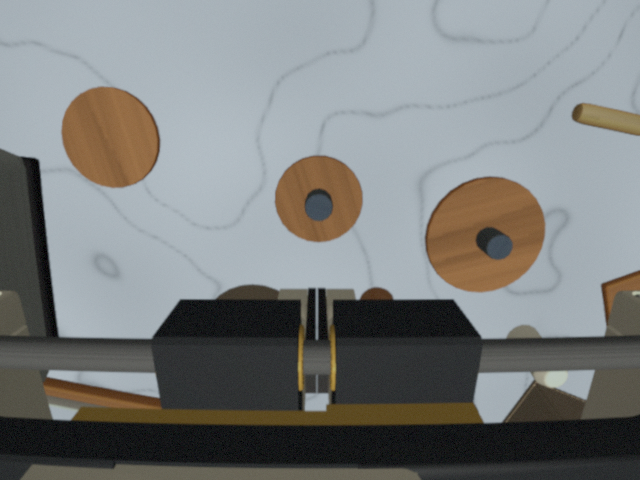

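The small round lid is still in place at (318,205). I lifted just before the fingers took hold, so I'll go back down and wait longer.

>>> move_arm(
  moves=[5.5, 0, 0, 0, 0, 0, 0, 5.5, 0, 0, 0, 0, 0, 0, 5.5, 0.25, 0, 0, 0.005, -0.007, 0, 5.5, 0, 0, 4, 0, 0, 0, 5.5, 0, 0, 4, 0, 0, 0, 5.5, 0, 0, 2, 0, 0, 0, 5.5, 0, 0, 0, 0, 0, 0],
)

```text
clock: 3.7
tool_pos: [0.4389, -0.2817, 0.1021]
orientation: [-179.9, 0.1, -163.7]
force: [0.6, -0.3, 1.0]
opening: 0.0506
gripper_force: 0.0
```

```bash
python3 to.py .443 -.2815 .036 -163.6
```

```text
shift cm [-0.39 -0.09  6.61] turn [-0.001  0.001 -0.001] j [-11.  11. -27.   0. -52. -63.] t 3.7
```

>>> move_arm(
  moves=[5.5, -0.4, -0.1, 0, 0, 0, 0, 5.5, 0, 0, 4, 0, 0, 0, 5.5, 0, 0, 2.6, 0, 0, 0, 0, 0, 0, 0, 0, 0, 0, 0, 0, 0, 0, 0, 0, 0, 0, 0, 0, 0, 0, 0, 0, 0, 0, 0, 0, 0, 0, 0, 0, 0, 0, 0, 0, 0, 0],
)

```text
clock: 4.5
tool_pos: [0.4472, -0.2826, 0.0409]
orientation: [-179.6, 0.5, -163.6]
force: [-0.8, -1.1, 0.8]
opening: 0.0206
gripper_force: 0.0
```

>>> move_arm(
  moves=[0, 0, 0, 0, 0, 0, 0, 0, 0, 0, 0, 0, 0, 0, 0, 0, 0, 0, 0, 0, 0],
)

```text
clock: 4.8
tool_pos: [0.4464, -0.2824, 0.0397]
orientation: [-179.7, 0.4, -163.6]
force: [0.1, -0.6, 0.4]
opening: 0.001
gripper_force: 0.0
```

```bash
python3 - <<'E'
from h import *
o=ctrl.get_obs();print(o["tool_pos"],o["orientation"],o["opening"])
m,p,d=snap("wrist"); cv2.imwrite("pics/w3.png",p[...,::-1]); print(np.round(m["cam_to_world"],3))
m,p,d=snap("side"); cv2.imwrite("pics/s3.png",cv2.resize(p[100:300,280:480,::-1],(600,600)))
E
```

```text
[ 0.44639283 -0.28243355  0.03972288] [-179.70938037    0.40895629 -163.62568406] 0.0010189961502056527
[[-0.282  0.913  0.295  0.367]
 [ 0.959  0.27   0.081 -0.305]
 [-0.005  0.306 -0.952  0.222]
 [ 0.     0.     0.     1.   ]]
```

View pics/w3.png

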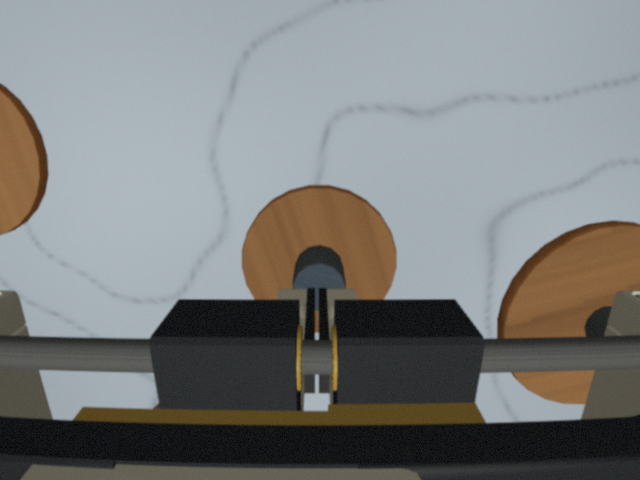

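View pics/s3.png

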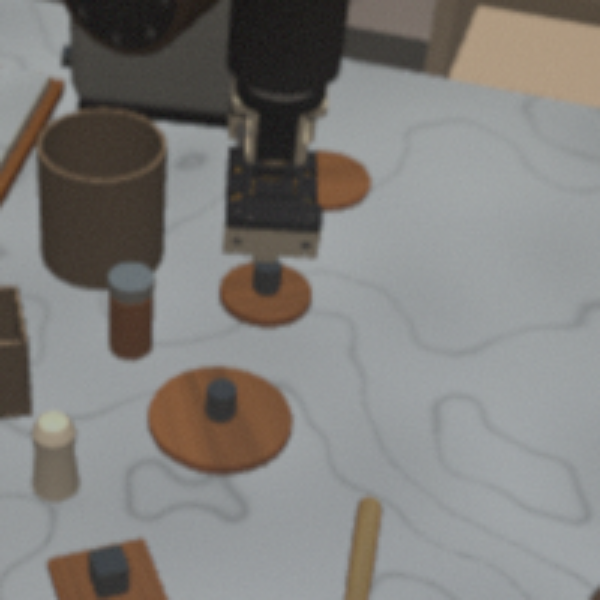

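```bash
python3 - <<'E'
from h import *
from scipy.spatial.transform import Rotation as R
m=vision.camera_model("wrist"); o=ctrl.get_obs()
T=np.linalg.inv(m["cam_to_world"]); Rt=R.from_euler('xyz',o["orientation"],degrees=True)
print(m["D"],m["cx"],m["cy"],m["vertical_fov"])
for k in (8e-3,0,-.011):
    P=o["tool_pos"]+Rt.apply([0,0,k]); print(k,cv2.projectPoints((T[:3,:3]@P+T[:3,3])[None],np.zeros(3),np.zeros(3),K(m),np.array(m["D"]))[0].ravel())
print("knob foot/board centre via board outline:",plane(m,[(319,185),(243,255),(397,255)],.024))
print("knob top far edge px(318,246?)",plane(m,[(319,270)],.054))
p=cv2.imread("pics/w3.png");
_,d=vision.snapshot("wrist"); C=cloud(m,d); print("knob",C[270,318],"finger",C[293,312],C[293,290],C[310,312],C[293,345])
_,p,d=snap("top"); C=cloud(_,d)
q=C.reshape(-1,3); s=(abs(q[:,0]-.443)<.06)&(abs(q[:,1]+.28)<.03)&(q[:,2]>.045)&(q[:,2]<.06); print(s.sum(), q[s].mean(0) if s.any() else 0)
E
```

```text
[-0.06147644  0.          0.          0.          0.        ] 316.42308679543885 239.91134629517347 63.38256729283105
0.008 [315.97025173 277.95948489]
0 [315.95042179 284.07337242]
-0.011 [315.9205798  293.28002148]
knob foot/board centre via board outline: [[ 0.3994899  -0.29461286  0.024     ]
 [ 0.44785352 -0.32344458  0.024     ]
 [ 0.4241142  -0.24312668  0.024     ]]
knob top far edge px(318,246?) [[ 0.43277923 -0.28480516  0.054     ]]
knob [ 0.43247565 -0.28537957  0.05511178] finger [ 0.43715427 -0.28665629  0.07100133] [ 0.43832017 -0.29587335  0.07415054] [ 0.43744466 -0.28633144  0.08559745] [ 0.43188891 -0.27370978  0.07388309]
0 0
```

```bash
python3 - <<'E'
from h import *
m,p,d=snap("side"); C=cloud(m,d)
for v in range(166,206,3): print(v,[ (np.round(C[v,u]*1000).astype(int).tolist(),p[v,u].tolist()) for u in (362,369,376)])
m,p,d=snap("wrist"); C=cloud(m,d)
for v in range(262,400,12): print(v,[ (np.round(C[v,u]*1000).astype(int).tolist()) for u in (290,312,322)], np.round(d[v,312],3))
print(ctrl.get_obs()["joint_pos"])
E
```

```text
166 [([447, -211, 171], [45, 43, 46]), ([431, -216, 171], [43, 42, 43]), ([422, -256, 147], [42, 40, 42])]
169 [([444, -200, 170], [46, 46, 46]), ([428, -205, 171], [44, 44, 45]), ([412, -211, 171], [47, 47, 47])]
172 [([440, -186, 172], [57, 54, 55]), ([423, -190, 173], [48, 49, 46]), ([409, -202, 169], [48, 48, 49])]
175 [([438, -183, 165], [43, 41, 40]), ([421, -184, 169], [43, 43, 42]), ([406, -192, 167], [36, 39, 37])]
178 [([203, 729, 864], [100, 93, 80]), ([422, -188, 157], [101, 93, 81]), ([406, -194, 157], [96, 88, 75])]
181 [([439, -192, 140], [101, 92, 81]), ([424, -201, 138], [102, 94, 83]), ([407, -204, 141], [101, 94, 82])]
184 [([439, -192, 131], [110, 107, 100]), ([422, -196, 133], [98, 91, 79]), ([406, -202, 133], [102, 96, 84])]
187 [([477, -344, -1], [135, 127, 120]), ([438, -268, 66], [79, 77, 71]), ([439, -361, -2], [160, 163, 164])]
190 [([466, -304, 21], [119, 80, 50]), ([439, -273, 52], [59, 61, 64]), ([429, -317, 22], [114, 80, 56])]
193 [([461, -288, 24], [112, 76, 52]), ([437, -271, 44], [50, 50, 51]), ([425, -305, 22], [114, 79, 55])]
196 [([458, -277, 23]
[... 546 characters left out ...]
 25], [441, -286, 55], [440, -281, 55]] 0.183
298 [[438, -296, 79], [437, -287, 76], [436, -283, 76]] 0.162
310 [[410, -299, 141], [437, -286, 86], [436, -283, 86]] 0.152
322 [[410, -298, 147], [437, -286, 96], [436, -283, 96]] 0.143
334 [[410, -298, 151], [437, -286, 104], [436, -283, 103]] 0.135
346 [[411, -297, 154], [415, -292, 146], [415, -289, 145]] 0.088
358 [[414, -297, 154], [417, -291, 147], [417, -289, 147]] 0.087
370 [[417, -296, 154], [420, -290, 148], [419, -288, 148]] 0.087
382 [[420, -295, 153], [452, -282, 110], [450, -279, 111]] 0.133
394 [[423, -294, 154], [544, -257, 1], [542, -250, 0]] 0.267
[-10.97471971  16.21761165 -30.07729241   0.10165386 -43.22321019
 -62.72448234]
```

The fingertips are actually about 38 mm higher than the stated tool frame implies. The wrist and side depth both put them at z≈0.070 with the reported TCP at 0.040, so I closed above the knob. I'll open, centre and go lower in checked steps.

>>> move_arm(
  moves=[5.5, 0.5, 0, 0, 0.005, -0.007, 0, 5.5, 0, 0, 0, 0, 0, 0, 5.5, 0, 0, 0, 0, 0, 0, 5.5, 0, 0, 0, 0, 0, 0, 5.5, 0, 0, 0, 0, 0, 0, 5.5, 0, 0, 0, 0, 0, 0, 5.5, 0, 0, 1.5, 0, 0, 0, 5.5, 0, 0, 1.5, 0, 0, 0],
)

```text
clock: 5.9
tool_pos: [0.4427, -0.2841, 0.0097]
orientation: [-179.4, 0.9, -163.6]
force: [-0.9, -1.2, -1.1]
opening: 0.0539
gripper_force: 0.0
```

```bash
python3 to.py .4415 -.282 .0 -163.6; python3 - <<'E'
from h import *
o=ctrl.get_obs(); print(o["tool_pos"],o["force"],o["opening"])
m,p,d=snap("wrist"); cv2.imwrite("pics/w4.png",p[...,::-1]); C=cloud(m,d)
for v in range(262,310,6): print(v,[ (np.round(C[v,u]*1000).astype(int).tolist()) for u in (215,225,235,242,318,392,400,410)])
E
```

```text
shift cm [0.07 0.25 0.96] turn [-0.011  0.015 -0.   ] j [-11.  18. -33.   0. -38. -63.] t 5.9
[ 0.442661  -0.2841162  0.0096556] [-0.87960099 -1.2356784  -1.06261023] 0.05392096567379154
262 [[450, -338, 1], [449, -333, 0], [447, -328, 1], [435, -322, 24], [425, -288, 25], [415, -256, 26], [414, -252, 24], [420, -239, 0]]
268 [[454, -338, -1], [452, -332, 0], [440, -324, 23], [438, -321, 26], [428, -287, 25], [418, -254, 24], [417, -251, 26], [423, -238, 1]]
274 [[457, -337, 1], [455, -331, 2], [442, -324, 25], [441, -320, 25], [430, -287, 27], [421, -254, 26], [420, -250, 24], [426, -237, 2]]
280 [[459, -336, 2], [458, -331, 1], [445, -323, 25], [444, -320, 26], [429, -287, 35], [423, -253, 26], [423, -249, 25], [430, -235, 1]]
286 [[464, -335, 0], [462, -330, 2], [448, -322, 25], [447, -319, 25], [430, -287, 40], [427, -251, 25], [426, -248, 25], [434, -234, 0]]
292 [[467, -334, 1], [442, -324, 44], [441, -320, 44], [440, -317, 44], [429, -287, 47], [422, -256, 43], [421, -253, 43], [420, -249, 42]]
298 [[444, -327, 48], [441, -323, 50], [441, -319, 49], [441, -316, 47], [429, -287, 53], [422, -257, 49], [422, -254, 48], [421, -250, 48]]
304 [[443, -325, 54], [441, -321, 55], [440, -318, 54], [441, -315, 51], [431, -286, 54], [424, -257, 51], [422, -255, 53], [421, -251, 54]]
```

View pics/w4.png

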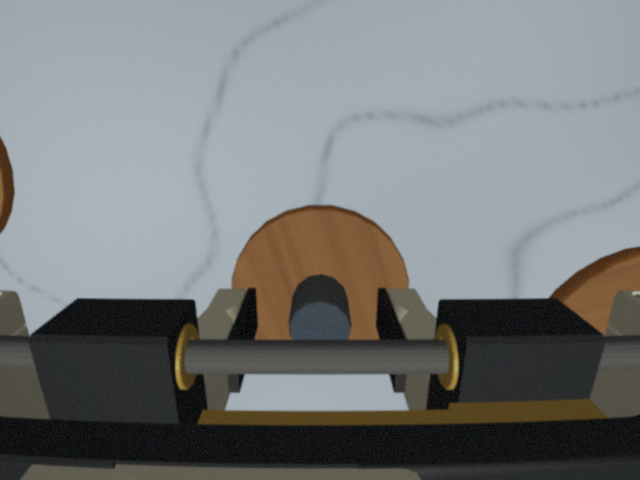

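The fingers now straddle the knob at (320,310), with the tips at z≈0.041. Another 12 mm down.

>>> move_arm(
  moves=[5.5, 0, 0, 0.6, -0.011, 0.015, 0, 5.5, 0, 0, 0.6, 0, 0, 0, 0, 0, 0, 0, 0, 0, 0, 0, 0, 0, 0, 0, 0, 0, 0, 0, 0, 0, 0, 0, 0, 0, 0, 0, 0, 0, 0, 0, 0, 0, 0, 0, 0, 0, 0, 0, 0, 0, 0, 0, 0, 0],
)

```text
clock: 6.75
tool_pos: [0.4441, -0.2833, 0.0002]
orientation: [180.0, 0.1, -163.6]
force: [-3.3, 14.6, 26.6]
opening: 0.0256
gripper_force: 32.5
```

>>> move_arm(
  moves=[0, 0, 0, 0, 0, 0, 0, 0, 0, 0, 0, 0, 0, 0, 0, 0, 0, 0, 0, 0, 0],
)

```text
clock: 7.05
tool_pos: [0.4441, -0.2833, 0.0002]
orientation: [180.0, 0.1, -163.6]
force: [-4.2, 14.5, 26.5]
opening: 0.0257
gripper_force: 32.5
```

Gripped: opening 25.7 mm and 32 N. I'll lift and carry it to the small round can.

>>> move_arm(
  moves=[0, 0, 0, -1, 0, 0, 0, 0, 0, 0, -2, 0, 0, 0, 0, 0, 0, -4, 0, 0, 0, 0, 0, 0, -4, 0, 0, 0, 0, 0, 0, -4, 0, 0, 0, 0, 0, 0, -2, 0, 0, 0, 0, 0, 0, 0, 0, 0, 0],
)

```text
clock: 7.75
tool_pos: [0.4445, -0.2851, 0.1716]
orientation: [-179.8, 0.3, -163.6]
force: [0.0, 0.2, -0.9]
opening: 0.0254
gripper_force: 31.0
```

```bash
python3 to.py .6115 .298 .17 -163.6; python3 - <<'E'
from h import *
o=ctrl.get_obs(); print(o["tool_pos"],o["force"],o["opening"])
m,p,d=snap("wrist"); cv2.imwrite("pics/w5.png",p[...,::-1]); C=cloud(m,d)
E
```

```text
shift cm [-32.48  51.22   0.16] turn [-0.003  0.005 -0.   ] j [-11.   8. -21.   0. -61. -62.] t 7.75
[ 0.44446707 -0.28505931  0.17163711] [ 0.04125575  0.21838358 -0.86340768] 0.02536084357330094
```

View pics/w5.png

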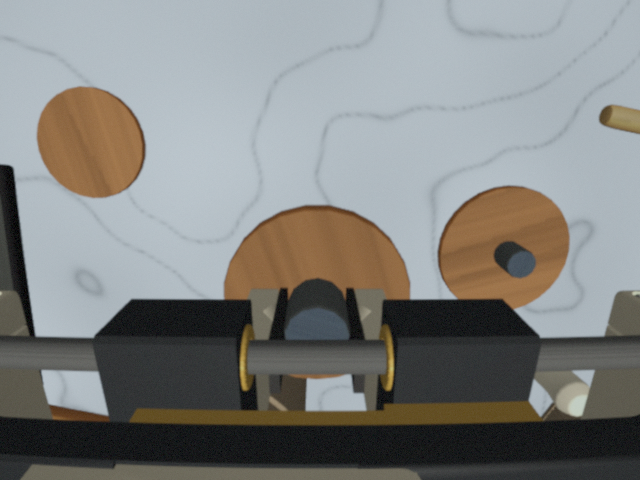

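The lid hangs level in the jaws (knob at (317,310)). I'll carry it across.

>>> move_arm(
  moves=[0, -1.3, 2.0, 0, -0.003, 0.005, 0, 0, -2.5, 4.0, 0, 0, 0, 0, 0, -2.5, 4.0, 0, 0, 0, 0, 0, -2.5, 4.0, 0, 0, 0, 0, 0, -2.5, 4.0, 0, 0, 0, 0, 0, -2.5, 4.0, 0, 0, 0, 0, 0, -2.5, 4.0, 0, 0, 0, 0, 0, -2.5, 4.0, 0, 0, 0, 0],
)

```text
clock: 8.6
tool_pos: [0.5376, 0.0584, 0.1664]
orientation: [179.8, -0.5, -163.6]
force: [-0.2, -0.7, -0.2]
opening: 0.0254
gripper_force: 31.4
```

>>> move_arm(
  moves=[0, -2.5, 4.0, 0, 0, 0, 0, 0, -2.5, 4.0, 0, 0, 0, 0, 0, -2.5, 4.0, 0, 0, 0, 0, 0, -2.5, 4.0, 0, 0, 0, 0, 0, -1.9, 3.0, 0, 0, 0, 0, 0, 0, 0, 0, 0, 0, 0, 0, 0, 0, 0, 0, 0, 0],
)

```text
clock: 9.3
tool_pos: [0.5979, 0.2729, 0.1653]
orientation: [179.8, -0.5, -163.6]
force: [-0.8, 0.2, -0.5]
opening: 0.0255
gripper_force: 31.4
```

```bash
python3 to.py .614 .2985 .083 -163.6; python3 - <<'E'
from h import *
m,p,d=snap("wrist"); cv2.imwrite("pics/w6.png",p[...,::-1]); np.save("w6d.npy",d)
C=cloud(m,d); o=ctrl.get_obs(); print(o["tool_pos"],o["orientation"])
# rim points of can
z=C[...,2]; r=np.hypot(C[...,0]-.6115,C[...,1]-.298); M=(abs(z-.095)<.004)&(r<.06)
P=C[M]; A=np.c_[2*P[:,:2],np.ones(len(P))]; s=np.linalg.lstsq(A,(P[:,:2]**2).sum(1),rcond=None)[0]
print("rim",len(P),s[:2],np.sqrt(s[2]+s[0]**2+s[1]**2))
E
```

```text
shift cm [-2.34  1.98  8.22] turn [ 0.003 -0.01   0.001] j [  41.   21.   -4.   -0.  -66. -115.] t 9.3
[0.59798626 0.27205629 0.16591743] [ 179.82892422   -0.50983001 -163.61315493]
rim 353 [0.60890427 0.30143337] 0.0376275194543633
```

View pics/w6.png

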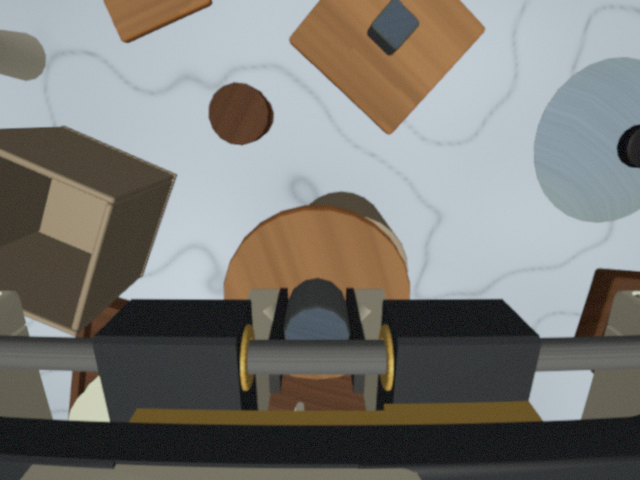

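The lid is above and about 3 cm short of the small round can, whose rim shows behind the board at about (385,230). I'll correct and lower.

>>> move_arm(
  moves=[0, -1.2, 1.0, 0, 0.003, -0.01, 0, 0, -1.2, 1.0, 0, 0, 0, 0, 0, 0, 0, 2, 0, 0, 0, 0, 0, 0, 2, 0, 0, 0, 0, 0, 0, 1.5, 0, 0, 0, 0, 0, 0, 0, 0, 0, 0, 0, 0, 0, 0, 0, 0, 0],
)

```text
clock: 10.05
tool_pos: [0.6167, 0.2983, 0.1131]
orientation: [180.0, 0.2, -163.6]
force: [-0.0, 0.8, 0.7]
opening: 0.0254
gripper_force: 31.4
```

```bash
python3 to.py .614 .2985 .083 -163.6
```

```text
shift cm [0.27 0.1  3.01] turn [ 0.001  0.004 -0.001] j [  42.   25.   -5.    0.  -60. -116.] t 10.05
```

>>> move_arm(
  moves=[0, 0.3, 0.1, 1, 0, 0.004, 0, 0, 0, 0, 1, 0, 0, 0, 0, 0, 0, 0.7, 0, 0, 0, 0, 0, 0, 0.2, 0, 0, 0, 0, 0, 0, 0, 0, 0, 0],
)

```text
clock: 10.55
tool_pos: [0.6132, 0.2987, 0.0836]
orientation: [180.0, -0.0, -163.6]
force: [0.5, -0.5, -0.8]
opening: 0.0258
gripper_force: 31.4
```

```bash
python3 to.py .614 .2985 .083 -163.6; python3 - <<'E'
from h import *
m,p,d=snap("side"); C=cloud(m,d)
cv2.imwrite("pics/s6.png",cv2.resize(p[230:400,120:290,::-1],(510,510)))
E
```

```text
shift cm [-0.07 -0.05  0.06] turn [ 0.001 -0.    -0.   ] j [  42.   26.   -7.   -0.  -57. -116.] t 10.55
```

View pics/s6.png

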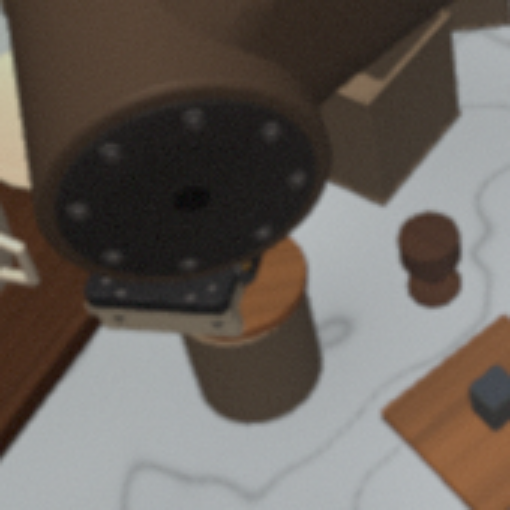

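The board sits on the small round can, with the rim seam at crop (245,340). I'll seat it, release and rise.

>>> move_arm(
  moves=[0, 0, 0, 0.15, 0, 0, 0, 0, 0, 0, 0.1, 0, 0, 0, 5.5, 0, 0, 0, 0, 0, 0, 5.5, 0, 0, 0, 0, 0, 0, 5.5, 0, 0, 0, 0, 0, 0, 5.5, 0, 0, 0, 0, 0, 0, 5.5, 0, 0, 0, 0, 0, 0, 5.5, 0, 0, 0, 0, 0, 0],
)

```text
clock: 11.4
tool_pos: [0.6149, 0.3005, 0.0834]
orientation: [179.8, 0.3, -163.6]
force: [-0.1, 3.2, 7.4]
opening: 0.055
gripper_force: 3.9
```

>>> move_arm(
  moves=[5.5, 0, 0, -2, 0, 0, 0, 5.5, 0, 0, -4, 0, 0, 0, 5.5, 0, 0, -4, 0, 0, 0, 5.5, 0, 0, -3, 0, 0, 0, 5.5, 0, 0, 0, 0, 0, 0],
)

```text
clock: 11.9
tool_pos: [0.6157, 0.2999, 0.2172]
orientation: [179.8, 0.5, -163.6]
force: [-0.4, 0.7, 0.2]
opening: 0.055
gripper_force: 0.0
```

```bash
cat > wl.py <<'E'
# wrist look: rough centre of a knob top near x y at height h (wrist depth), board level check
import sys
from h import *
x,y,h=map(float,sys.argv[1:4])
m,p,d=snap("wrist"); C=cloud(m,d); near=np.hypot(C[...,0]-x,C[...,1]-y)
dark=(p.max(2)<95)
M=(near<.03)&(abs(C[...,2]-h)<.005)&dark
v,u=np.nonzero(M)
if len(u)>10:
    H=cv2.convexHull(plane(m,np.c_[u,v],h)[:,:2].astype(np.float32)); print("knob",len(u),cv2.minAreaRect(H),cv2.minEnclosingCircle(H),"z",np.median(C[M][:,2]))
M=(near<.06)&(abs(C[...,2]-(h-.03))<.006); P=C[M]
if len(P)>50:
    s=np.linalg.lstsq(np.c_[P[:,:2],np.ones(len(P))],P[:,2],rcond=None)[0]; print("board n",len(P),"z",np.median(P[:,2]),"slope deg",np.degrees(s[:2]))
E
python3 wl.py .6115 .298 .137; python3 to.py .442 .282 .17 -115
```

```text
knob 666 ((0.6094735264778137, 0.2979561984539032), (0.024897407740354538, 0.02466275915503502), 16.34577751159668) ((0.6095839738845825, 0.2979772984981537), 0.013043508864939213) z 0.1376810441882249
board n 7846 z 0.10795853962107349 slope deg [ 0.0920268  -0.01657091]
shift cm [17.06  3.18  4.35] turn [ 0.001  0.006 -0.849] j [  42.   21.    3.   -0.  -71. -116.] t 11.95
```

The small round lid is home: board top 0.108, level, within 2 mm. Next is the large square lid. I'll use yaw -205 so the gripper body stays clear of the purple can.

>>> move_arm(
  moves=[5.5, 4.25, 0.8, 0.3, 0, 0, 0, 5.5, 4.25, 0.8, 1, 0, 0, 0, 5.5, 4.25, 0.8, 1, 0, 0, 0, 5.5, 4.25, 0.8, 1, 0, 0, 0, 5.5, 0, 0, 1, 0, 0, 0.14, 5.5, 0, 0, 0, 0, 0, 0.14, 5.5, 0, 0, 0, 0, 0, 0.14, 5.5, 0, 0, 0, 0, 0, 0.14],
)

```text
clock: 12.75
tool_pos: [0.4406, 0.2811, 0.1673]
orientation: [-180.0, -0.1, 164.0]
force: [-0.3, 0.1, -0.3]
opening: 0.0548
gripper_force: 0.0
```

>>> move_arm(
  moves=[5.5, 0, 0, 0, 0, 0, 0.14, 5.5, 0, 0, 0, 0, 0, 0, 5.5, 0, 0, 0, 0, 0, 0],
)

```text
clock: 13.05
tool_pos: [0.4409, 0.2812, 0.1676]
orientation: [-180.0, -0.1, 156.5]
force: [0.7, 0.6, 0.4]
opening: 0.0552
gripper_force: 0.0
```

```bash
python3 to.py .442 .282 .1 -205;python3 wl.py .442 .282 .054
```

```text
shift cm [-0.08  0.12  6.76] turn [-0.    -0.001  0.026] j [  54.    8.  -21.   -0.  -61. -167.] t 13.05
knob 1027 ((0.43999555706977844, 0.2848832309246063), (0.025524280965328217, 0.02613665722310543), 66.49742889404297) ((0.4404064118862152, 0.2848290205001831), 0.016942394897341728) z 0.054783033127299874
board n 12505 z 0.025039293583458633 slope deg [-0.1138294   0.02749012]
```

>>> move_arm(
  moves=[5.5, 0.15, 0.25, 3, 0, 0, 0.01, 5.5, 0, 0, 4, 0, 0, 0, 5.5, 0, 0, 4, 0, 0, 0, 5.5, 0, 0, 2, 0, 0, 0, 5.5, 0, 0, 0, 0, 0, 0],
)

```text
clock: 13.6
tool_pos: [0.4391, 0.2825, 0.0352]
orientation: [-179.7, -0.1, 155.8]
force: [0.2, -0.7, 0.3]
opening: 0.0554
gripper_force: 0.0
```

```bash
python3 to.py .4405 .284 .004 -204.5;python3 wl.py .442 .282 .054
```

```text
shift cm [-0.07  0.21  3.12] turn [-0.005 -0.002  0.005] j [  54.   17.  -30.   -0.  -43. -168.] t 13.6
knob 2832 ((0.44267982244491577, 0.29129868745803833), (0.03945859149098396, 0.027309443801641464), 65.95821380615234) ((0.44312652945518494, 0.29156285524368286), 0.02271849662065506) z 0.05482254402991647
board n 22918 z 0.025050965825892155 slope deg [ 0.12865073 -0.0814664 ]
```

>>> move_arm(
  moves=[5.5, -0.05, 0.2, 1, -0.005, 0, 0, 5.5, 0, 0, 1, 0, 0, 0, 5.5, 0, 0, 0.9, 0, 0, 0, 0, 0, 0, 0, 0, 0, 0, 0, 0, 0, 0, 0, 0, 0, 0, 0, 0, 0, 0, 0, 0, 0, 0, 0, 0, 0, 0, 0, 0, 0, 0, 0, 0, 0, 0],
)

```text
clock: 14.45
tool_pos: [0.442, 0.2861, 0.0096]
orientation: [179.7, -0.0, 155.7]
force: [-1.0, -0.3, 2.4]
opening: 0.026
gripper_force: 30.0
```

>>> move_arm(
  moves=[0, 0, 0, 0, 0, 0, 0, 0, 0, 0, 0, 0, 0, 0, 0, 0, 0, 0, 0, 0, 0],
)

```text
clock: 14.75
tool_pos: [0.442, 0.2861, 0.0096]
orientation: [179.7, -0.0, 155.7]
force: [-1.5, -0.9, 6.0]
opening: 0.0256
gripper_force: 30.0
```

>>> move_arm(
  moves=[0, 0, 0, -1, 0, 0, 0, 0, 0, 0, -2, 0, 0, 0, 0, 0, 0, -4, 0, 0, 0, 0, 0, 0, -4, 0, 0, 0, 0, 0, 0, -4, 0, 0, 0, 0, 0, 0, -2, 0, 0, 0, 0, 0, 0, 0, 0, 0, 0],
)

```text
clock: 15.45
tool_pos: [0.4431, 0.2868, 0.1833]
orientation: [179.3, 0.1, 155.7]
force: [0.2, -0.4, -1.5]
opening: 0.0257
gripper_force: 30.0
```

```bash
cat > held.py <<'E'
# held lid: knob-top pose relative to TCP (world mm) and angle, from wrist; arg: height of knob top over TCP (m)
import sys
from h import *
o=ctrl.get_obs(); k=o["tool_pos"]; h=k[2]+float(sys.argv[1])
m,p,d=snap("wrist"); C=cloud(m,d)
hsv=cv2.cvtColor(p,cv2.COLOR_RGB2HSV); w=(hsv[...,0]<16)&(hsv[...,1]>110)&(hsv[...,2]>60)
M=w&(abs(C[...,2]-(h-.03))<.01)&(np.hypot(C[...,0]-k[0],C[...,1]-k[1])<.09)
v,u=np.nonzero(M); H=cv2.convexHull(plane(m,np.c_[u,v],h-.03)[:,:2].astype(np.float32))
r=cv2.minAreaRect(H); c=cv2.minEnclosingCircle(H)
print("board rel TCP mm",np.round((np.array(r[0])-k[:2])*1000,1),np.round(np.array(r[1])*1000,1),"ang",round(r[2],1),"circ",np.round((np.array(c[0])-k[:2])*1000,1),round(c[1]*1000,1),"z",np.median(C[M][:,2]),"want",h-.03,"yaw",o["orientation"])
E
python3 held.py .0444; python3 to.py .645 .082 .17 -188
```

```text
board rel TCP mm [-0.9  0.5] [107.7 108.9] ang 65.5 circ [-10.6   4.8] 67.9 z 0.19872177561166104 want 0.19772133952376408 yaw [1.79279324e+02 7.89570493e-02 1.55714539e+02]
shift cm [-26.89 -10.25   1.  ] turn [ 0.01   0.001 -0.285] j [  54.    7.  -20.   -0.  -62. -168.] t 15.5
```

>>> move_arm(
  moves=[0, -2.5, -0.95, 0, 0.01, 0, 0, 0, -4.5, -1.7, 0, 0, 0, 0, 0, -4.5, -1.7, 0, 0, 0, 0, 0, -4.5, -1.7, 0, 0, 0, 0, 0, -4.5, -1.7, 0, 0, 0, 0, 0, -4.5, -1.7, 0, 0, 0, 0, 0, -1.9, -0.8, 0, 0, 0, -0.14, 0, 0, 0, 0, 0, 0, -0.145],
)

```text
clock: 16.3
tool_pos: [0.6453, 0.0782, 0.1764]
orientation: [-179.7, -0.3, 172.1]
force: [-1.2, 1.6, -1.9]
opening: 0.0259
gripper_force: 30.0
```

>>> move_arm(
  moves=[0, 0, 0, 0, 0, 0, 0, 0, 0, 0, 0, 0, 0, 0],
)

```text
clock: 16.5
tool_pos: [0.644, 0.0811, 0.178]
orientation: [-179.7, -0.2, 171.8]
force: [0.1, 0.2, -1.5]
opening: 0.0255
gripper_force: 30.0
```

```bash
python3 to.py .6455 .0815 .1126 -188; python3 - <<'E'
from h import *
m,p,d=snap("wrist"); cv2.imwrite("pics/w7.png",p[...,::-1])
E
```

```text
shift cm [-0.17  0.1   6.54] turn [-0.005 -0.004 -0.004] j [  24.   19.   -5.    0.  -67. -123.] t 16.5
```

View pics/w7.png

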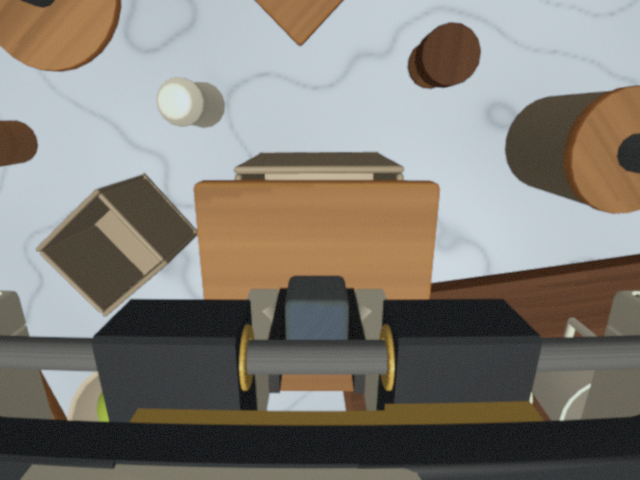

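The large square lid is parallel to its can and centred over it (rim cols 236–403, board 195–438). I'll lower it in stages.

>>> move_arm(
  moves=[0, -0.15, 0.1, 2, -0.005, -0.004, 0, 0, 0, 0, 2, 0, 0, 0, 0, 0, 0, 1, 0, 0, 0, 0, 0, 0, 0, 0, 0, 0, 0, 0, 0, 0, 0, 0, 0],
)

```text
clock: 17.05
tool_pos: [0.6466, 0.0822, 0.13]
orientation: [179.9, 0.2, 172.0]
force: [-0.3, -0.0, -0.4]
opening: 0.0254
gripper_force: 30.0
```

```bash
python3 to.py .6455 .0815 .1126 -188
```

```text
shift cm [ 0.1  -0.09  1.74] turn [0.001 0.003 0.   ] j [  24.   21.   -8.    0.  -60. -122.] t 17.05
```

>>> move_arm(
  moves=[0, 0.1, -0.1, 0.6, 0, 0.003, 0, 0, 0, 0, 0.6, 0, 0, 0, 0, 0, 0, 0.5, 0, 0, 0, 0, 0, 0, 0.2, 0, 0, 0, 0, 0, 0, 0, 0, 0, 0],
)

```text
clock: 17.55
tool_pos: [0.6454, 0.0809, 0.1124]
orientation: [179.9, 0.0, 172.0]
force: [-5.8, -0.4, 12.7]
opening: 0.0255
gripper_force: 30.0
```

```bash
python3 to.py .6455 .0815 .1126 -188;python3 held.py .0444
```

```text
shift cm [-0.01  0.06 -0.02] turn [0.001 0.    0.001] j [  24.   22.   -9.   -0.  -59. -122.] t 17.55
board rel TCP mm [-1.   0.4] [107.9 109.9] ang 81.9 circ [-11.1   1.8] 68.1 z 0.1280495637822268 want 0.12684879333051044 yaw [1.79938132e+02 2.62950904e-02 1.72049215e+02]
```

Contact is at the expected height with 12 N. Release and rise.

>>> move_arm(
  moves=[5.5, 0, 0, 0, 0, 0, 0, 5.5, 0, 0, 0, 0, 0, 0, 5.5, 0, 0, 0, 0, 0, 0, 5.5, 0, 0, 0, 0, 0, 0, 5.5, 0, 0, 0, 0, 0, 0, 5.5, 0, 0, -3, 0, 0, 0, 5.5, 0, 0, -4, 0, 0, 0, 5.5, 0, 0, -4, 0, 0, 0],
)

```text
clock: 18.4
tool_pos: [0.645, 0.0807, 0.2211]
orientation: [180.0, -0.1, 172.0]
force: [0.6, 0.3, 0.9]
opening: 0.0549
gripper_force: 0.0
```

```bash
python3 wl.py .6455 .082 .157; python3 to.py .45 .093 .17 -143; python3 to.py .45 .093 .17 -233
```

```text
knob 419 ((0.6438392996788025, 0.0815122127532959), (0.024401135742664337, 0.02600683458149433), 82.01451110839844) ((0.6438857316970825, 0.08153832703828812), 0.016900163143873215) z 0.15718241784369663
board n 16733 z 0.1280239997440346 slope deg [-0.01877984  0.00772941]
shift cm [19.87 -1.55  5.8 ] turn [-0.     0.009 -0.784] j [  24.   17.   -0.    0.  -72. -122.] t 18.45
shift cm [19.87 -1.55  5.8 ] turn [0.006 0.007 0.787] j [  24.   17.   -0.    0.  -72. -122.] t 18.45
```

The large square lid is home (level, within 1.5 mm). Next is the small square lid.

>>> move_arm(
  moves=[5.5, 2.5, -0.2, 0, 0, 0, 0, 5.5, 4.4, -0.35, 1, 0, 0, 0, 5.5, 4.4, -0.35, 1, 0, 0, 0, 5.5, 4.4, -0.35, 1, 0, 0, 0, 5.5, 4.2, -0.3, 1, 0, 0, -0.13, 5.5, 0, 0, 1, 0, 0, -0.13, 5.5, 0, 0, 0, 0, 0, -0.13, 5.5, 0, 0, 0, 0, 0, -0.13],
)

```text
clock: 19.25
tool_pos: [0.4456, 0.0933, 0.1705]
orientation: [179.9, 0.0, -157.8]
force: [-0.0, 0.2, 0.4]
opening: 0.0552
gripper_force: 0.0
```

>>> move_arm(
  moves=[5.5, 0, 0, 0, 0, 0, -0.13, 5.5, 0, 0, 0, 0, 0, -0.13, 5.5, 0, 0, 0, 0, 0, 0, 5.5, 0, 0, 0, 0, 0, 0],
)

```text
clock: 19.65
tool_pos: [0.446, 0.0932, 0.1705]
orientation: [179.9, 0.0, -143.5]
force: [-0.6, 0.0, -0.2]
opening: 0.0553
gripper_force: 0.0
```

```bash
python3 wl.py .45 .093 .054; python3 to.py .45 .093 .004 -143
```

```text
knob 1004 ((0.44899940490722656, 0.0935462936758995), (0.025748997926712036, 0.025702733546495438), 36.46098327636719) ((0.449207603931427, 0.09394517540931702), 0.01714589074254036) z 0.054693116187530005
board n 6396 z 0.024907271336558207 slope deg [0.16212401 0.07632161]
shift cm [-0.3  -0.27 16.65] turn [ 0.001  0.    -0.009] j [ 37.   1. -28.  -0. -61. -90.] t 19.7
```

>>> move_arm(
  moves=[5.5, -0.25, -0.2, 3, 0, 0, 0, 5.5, 0, 0, 4, 0, 0, 0, 5.5, 0, 0, 4, 0, 0, 0, 5.5, 0, 0, 2.2, 0, 0, 0, 5.5, 0, 0, 0, 0, 0, 0],
)

```text
clock: 20.2
tool_pos: [0.447, 0.0919, 0.0358]
orientation: [179.9, -0.3, -143.4]
force: [-0.4, -0.1, -0.2]
opening: 0.0549
gripper_force: 0.0
```

```bash
python3 to.py .449 .0935 .006 -143.4
```

```text
shift cm [-0.27  0.01  2.98] turn [ 0.002 -0.006 -0.001] j [ 36.  11. -38.  -0. -41. -90.] t 20.2
```

>>> move_arm(
  moves=[5.5, -0.25, 0, 1, 0.002, -0.006, 0, 5.5, 0, 0, 1, 0, 0, 0, 5.5, 0, 0, 0.9, 0, 0, 0, 0, 0, 0, 0, 0, 0, 0, 0, 0, 0, 0, 0, 0, 0, 0, 0, 0, 0, 0, 0, 0, 0, 0, 0, 0, 0, 0, 0, 0, 0, 0, 0, 0, 0, 0],
)

```text
clock: 21.0
tool_pos: [0.4515, 0.095, 0.0099]
orientation: [-180.0, 0.4, -143.3]
force: [-0.1, -0.5, 2.5]
opening: 0.0256
gripper_force: 30.0
```

>>> move_arm(
  moves=[0, 0, 0, 0, 0, 0, 0, 0, 0, 0, 0, 0, 0, 0, 0, 0, 0, 0, 0, 0, 0],
)

```text
clock: 21.3
tool_pos: [0.4515, 0.095, 0.0099]
orientation: [-180.0, 0.4, -143.3]
force: [-1.9, -0.7, 5.5]
opening: 0.0259
gripper_force: 30.0
```

>>> move_arm(
  moves=[0, 0, 0, -1, 0, 0, 0, 0, 0, 0, -2, 0, 0, 0, 0, 0, 0, -4, 0, 0, 0, 0, 0, 0, -4, 0, 0, 0, 0, 0, 0, -4, 0, 0, 0, 0, 0, 0, -2, 0, 0, 0, 0, 0, 0, 0, 0, 0, 0],
)

```text
clock: 22.0
tool_pos: [0.4519, 0.0951, 0.1834]
orientation: [-179.9, 0.7, -143.3]
force: [0.2, -0.2, -0.8]
opening: 0.0255
gripper_force: 30.0
```

```bash
python3 held.py .0474; python3 to.py .638 -.0875 .15 -149.6
```

```text
board rel TCP mm [-17.3 -12.7] [41.6 74.5] ang 36.8 circ [-16.5 -11.8] 41.9 z 0.19825883311261935 want 0.2007511333394528 yaw [-179.9223503     0.71949583 -143.26408718]
shift cm [ -4.09 -25.79   3.18] turn [0.   0.01 0.11] j [ 36.   0. -27.   0. -62. -90.] t 22.05
```

>>> move_arm(
  moves=[0, -0.4, -2.5, 0, 0, 0.01, 0, 0, -0.75, -4.5, 0, 0, 0, 0, 0, -0.75, -4.5, 0, 0, 0, 0, 0, -0.75, -4.5, 0, 0, 0, 0, 0, -0.75, -4.5, 0, 0, 0, 0, 0, -0.75, -4.5, 0, 0, 0, 0, 0, -0.3, -0.8, 0, 0, 0, 0.11, 0, 0, 0, 0, 0, 0, 0],
)

```text
clock: 22.85
tool_pos: [0.6399, -0.0874, 0.1767]
orientation: [180.0, -0.4, -149.9]
force: [-1.0, -0.1, -0.4]
opening: 0.0259
gripper_force: 30.0
```

```bash
python3 to.py .641 -.0855 .083 -149.7; python3 - <<'E'
from h import *
m,p,d=snap("wrist"); cv2.imwrite("pics/w8.png",p[...,::-1])
E
```

```text
shift cm [-0.26  0.1   9.36] turn [ 0.001 -0.008 -0.003] j [ 10.  19.  -5.   0. -66. -69.] t 22.85
```

View pics/w8.png

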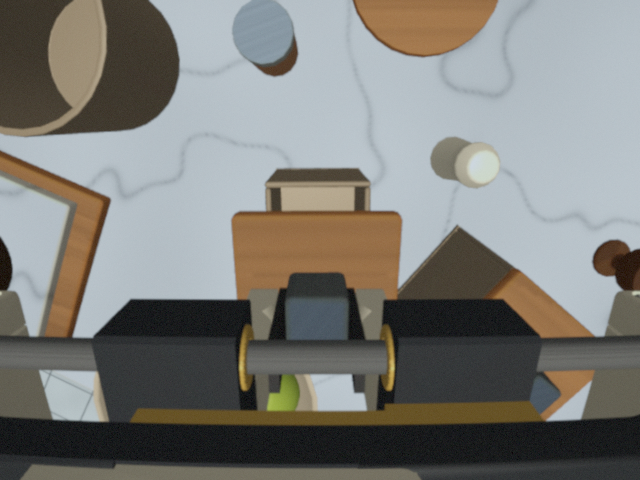

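The small square lid is parallel to its can (near rim cols 266–369, board 233–401). Lowering.

>>> move_arm(
  moves=[0, -0.25, 0.1, 2, 0, -0.008, 0, 0, 0, 0, 3, 0, 0, 0, 0, 0, 0, 2, 0, 0, 0, 0, 0, 0, 0.8, 0, 0, 0, 0, 0, 0, 0, 0, 0, 0, 0, 0, 0, 0, 0, 0, 0],
)

```text
clock: 23.5
tool_pos: [0.6424, -0.0833, 0.1026]
orientation: [-179.9, 0.3, -149.5]
force: [1.0, -0.1, 0.6]
opening: 0.0257
gripper_force: 30.0
```

```bash
python3 to.py .641 -.0855 .083 -149.7
```

```text
shift cm [ 0.24 -0.11  1.96] turn [-0.002  0.005  0.004] j [ 10.  22. -11.  -0. -57. -69.] t 23.5
```

>>> move_arm(
  moves=[0, 0.25, -0.1, 0.7, -0.002, 0.005, 0.004, 0, 0, 0, 0.7, 0, 0, 0, 0, 0, 0, 0.5, 0, 0, 0, 0, 0, 0, 0.2, 0, 0, 0, 0, 0, 0, 0, 0, 0, 0],
)

```text
clock: 24.0
tool_pos: [0.6404, -0.086, 0.0828]
orientation: [180.0, -0.0, -149.8]
force: [-6.3, 2.1, 16.5]
opening: 0.0258
gripper_force: 30.0
```

```bash
python3 to.py .641 -.0855 .083 -149.7; python3 held.py .0444
```

```text
shift cm [-0.08  0.01 -0.02] turn [ 0.    -0.    -0.001] j [ 10.  23. -12.  -0. -55. -69.] t 24.0
board rel TCP mm [-17.7 -10. ] [42.7 76. ] ang 30.2 circ [-16.3  -9.2] 42.6 z 0.09802600327207747 want 0.09716920048055042 yaw [ 1.79990488e+02 -1.91012410e-02 -1.49768825e+02]
```

>>> move_arm(
  moves=[5.5, 0, 0, 0, 0, 0, 0, 5.5, 0, 0, 0, 0, 0, 0, 5.5, 0, 0, 0, 0, 0, 0, 5.5, 0, 0, 0, 0, 0, 0, 5.5, 0, 0, 0, 0, 0, 0, 5.5, 0, 0, -3, 0, 0, 0, 5.5, 0, 0, -4, 0, 0, 0, 5.5, 0, 0, -4, 0, 0, 0],
)

```text
clock: 24.85
tool_pos: [0.6401, -0.0861, 0.1912]
orientation: [179.9, -0.1, -149.8]
force: [1.3, -0.5, 0.6]
opening: 0.055
gripper_force: 0.0
```

```bash
python3 wl.py .638 -.0875 .127; python3 to.py .429 -.11 .16 -149.7
```

```text
knob 1404 ((0.6379709243774414, -0.08712339401245117), (0.02593160979449749, 0.025417350232601166), 30.150903701782227) ((0.6380797028541565, -0.0866362452507019), 0.017080582678318024) z 0.12779194223020213
board n 8732 z 0.09793449230818149 slope deg [0.13784555 0.06033536]
shift cm [19.76  8.82  3.8 ] turn [-0.005  0.007 -0.001] j [ 10.  18.  -4.   0. -68. -69.] t 24.9
```

The small square lid is home. Last is the large round lid. I'll turn to yaw ≈ -180 so the body clears the spice jar.

>>> move_arm(
  moves=[5.5, 2.2, 1.0, 0, -0.005, 0.007, 0, 5.5, 4.4, 1.95, 0.5, 0, 0, 0, 5.5, 4.4, 1.95, 0.5, 0, 0, 0, 5.5, 4.4, 1.95, 1, 0, 0, 0, 5.5, 4.3, 1.95, 1, 0, 0, 0.13, 5.5, 0, 0, 0.5, 0, 0, 0.13, 5.5, 0, 0, 0, 0, 0, 0.13, 5.5, 0, 0, 0, 0, 0, 0.13],
)

```text
clock: 25.7
tool_pos: [0.4254, -0.109, 0.1575]
orientation: [179.9, -0.5, -179.9]
force: [0.9, 0.3, -0.1]
opening: 0.0551
gripper_force: 0.0
```

>>> move_arm(
  moves=[5.5, 0, 0, 0, 0, 0, 0, 5.5, 0, 0, 0, 0, 0, 0],
)

```text
clock: 25.9
tool_pos: [0.4257, -0.1089, 0.1573]
orientation: [179.9, -0.6, -179.4]
force: [0.4, 0.7, -0.1]
opening: 0.0553
gripper_force: 0.0
```

```bash
python3 wl.py .4295 -.11 .054; python3 to.py .4290 -.11 .006 -180
```

```text
knob 838 ((0.42788049578666687, -0.10955781489610672), (0.025560494512319565, 0.024658527225255966), 0.5733160376548767) ((0.42812085151672363, -0.10993744432926178), 0.01312314998358488) z 0.05479273103871024
board n 14274 z 0.025012333160776085 slope deg [-0.10354848 -0.01889843]
shift cm [-0.47 -0.14 15.13] turn [ 0.001 -0.01   0.01 ] j [  11.    0.  -31.   -0.  -59. -101.] t 25.95
```

>>> move_arm(
  moves=[5.5, -0.3, -0.1, 3, 0, -0.01, 0, 5.5, 0, 0, 4, 0, 0, 0, 5.5, 0, 0, 4, 0, 0, 0, 5.5, 0, 0, 1.2, 0, 0, 0, 5.5, 0, 0, 0, 0, 0, 0],
)

```text
clock: 26.45
tool_pos: [0.4268, -0.11, 0.0334]
orientation: [180.0, -0.3, -179.5]
force: [0.1, -0.1, -0.3]
opening: 0.0551
gripper_force: 0.0
```

```bash
python3 to.py .428 -.1097 .006 -179.4
```

```text
shift cm [-0.13  0.03  2.74] turn [ 0.001 -0.004 -0.002] j [  11.   10.  -40.   -0.  -40. -101.] t 26.45
```

>>> move_arm(
  moves=[5.5, 0, 0, 1, 0, -0.004, 0, 5.5, 0, 0, 1, 0, 0, 0, 5.5, 0, 0, 0.7, 0, 0, 0, 0, 0, 0, 0, 0, 0, 0, 0, 0, 0, 0, 0, 0, 0, 0, 0, 0, 0, 0, 0, 0, 0, 0, 0, 0, 0, 0, 0, 0, 0, 0, 0, 0, 0, 0],
)

```text
clock: 27.25
tool_pos: [0.4289, -0.1096, 0.0087]
orientation: [179.9, 0.3, -179.6]
force: [-0.7, 1.0, 2.9]
opening: 0.0253
gripper_force: 30.0
```

>>> move_arm(
  moves=[0, 0, 0, 0, 0, 0, 0, 0, 0, 0, 0, 0, 0, 0, 0, 0, 0, 0, 0, 0, 0],
)

```text
clock: 27.55
tool_pos: [0.4289, -0.1096, 0.0087]
orientation: [179.9, 0.3, -179.6]
force: [-0.2, 1.1, 5.6]
opening: 0.0251
gripper_force: 30.0
```

>>> move_arm(
  moves=[0, 0, 0, -1, 0, 0, 0, 0, 0, 0, -2, 0, 0, 0, 0, 0, 0, -4, 0, 0, 0, 0, 0, 0, -4, 0, 0, 0, 0, 0, 0, -4, 0, 0, 0, 0, 0, 0, -3, 0, 0, 0, 0, 0, 0, 0, 0, 0, 0],
)

```text
clock: 28.25
tool_pos: [0.43, -0.1099, 0.1932]
orientation: [179.9, 0.7, -179.6]
force: [0.4, 0.2, -2.0]
opening: 0.0249
gripper_force: 30.0
```

```bash
python3 held.py .0444; python3 to.py .615 -.3075 .19 -179.5
```

```text
board rel TCP mm [-2.9 -3.6] [110.1 119.8] ang 57.0 circ [ 0.8 -0. ] 61.5 z 0.20924591396550696 want 0.2075543680457268 yaw [ 179.90344468    0.70231769 -179.5774798 ]
shift cm [-18.5  -19.9    0.18] turn [ 0.002  0.009 -0.002] j [  11.   -2.  -28.   -0.  -63. -101.] t 28.3
```

>>> move_arm(
  moves=[0, -1.7, -1.8, 0, 0, 0.009, 0, 0, -3.2, -3.4, 0, 0, 0, 0, 0, -3.2, -3.4, 0, 0, 0, 0, 0, -3.2, -3.4, 0, 0, 0, 0, 0, -3.2, -3.4, 0, 0, 0, 0, 0, -3.0, -3.4, 0, 0, 0, 0, 0, -1.0, -1.1, 0, 0, 0, 0, 0, 0, 0, 0, 0, 0, 0],
)

```text
clock: 29.1
tool_pos: [0.6138, -0.3091, 0.1837]
orientation: [179.9, -0.5, -179.7]
force: [-0.7, -1.0, -1.4]
opening: 0.0255
gripper_force: 30.0
```

```bash
python3 to.py .6145 -.3075 .1217 -179.5; python3 - <<'E'
from h import *
m,p,d=snap("wrist"); cv2.imwrite("pics/w9.png",p[...,::-1])
E
```

```text
shift cm [-0.13  0.14  6.2 ] turn [ 0.003 -0.01  -0.004] j [-11.  23.   1.  -0. -69. -79.] t 29.1
```

View pics/w9.png

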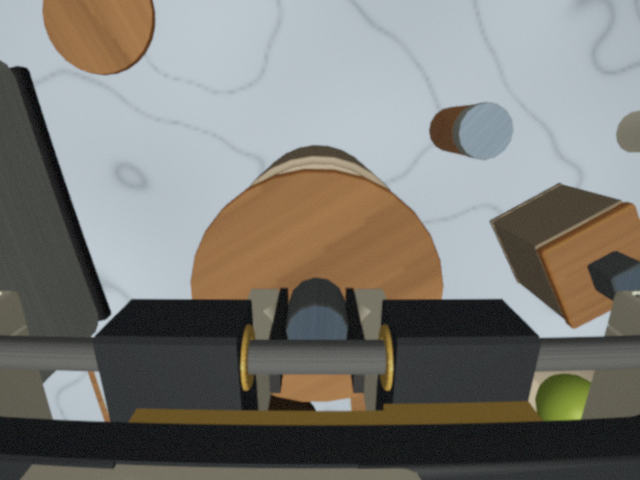

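The large round lid is centred over its can (rim arc at (322,160), board centre col 317). I'll check the toaster clearance before lowering.

```bash
python3 - <<'E'
from h import *
z=np.load("top0.npz"); C=cloud(vision.camera_model("top"),z["d"]).reshape(-1,3)
s=C[(C[:,1]<-.39)&(C[:,2]>.06)&(C[:,0]>.5)&(C[:,0]<.72)]; print(len(s),np.percentile(s[:,1],[50,90,99,100]),np.percentile(s[:,2],[50,99]))
E
```

```text
4592 [-0.54937074 -0.53223298 -0.52681351 -0.52457568] [0.1355339  0.17669007]
```

Clear by over 10 cm. Lowering.

>>> move_arm(
  moves=[0, -0.1, 0.15, 2, 0.003, -0.01, 0, 0, 0, 0, 2, 0, 0, 0, 0, 0, 0, 0.7, 0, 0, 0, 0, 0, 0, 0, 0, 0, 0, 0, 0, 0, 0, 0, 0, 0],
)

```text
clock: 29.65
tool_pos: [0.6153, -0.306, 0.1413]
orientation: [-179.9, 0.3, -179.6]
force: [-0.5, -0.4, -0.9]
opening: 0.0252
gripper_force: 30.0
```

```bash
python3 to.py .6145 -.3075 .1217 -179.7
```

```text
shift cm [ 0.09 -0.15  1.96] turn [-0.002  0.006  0.002] j [-10.  24.  -3.   0. -63. -79.] t 29.65
```

>>> move_arm(
  moves=[0, 0.1, -0.15, 0.7, -0.002, 0.006, 0, 0, 0, 0, 0.7, 0, 0, 0, 0, 0, 0, 0.5, 0, 0, 0, 0, 0, 0, 0.2, 0, 0, 0, 0, 0, 0, 0, 0, 0, 0],
)

```text
clock: 30.15
tool_pos: [0.6141, -0.3077, 0.1215]
orientation: [-180.0, 0.0, -179.6]
force: [-5.3, 4.5, 12.5]
opening: 0.0253
gripper_force: 30.0
```

```bash
python3 to.py .6145 -.3075 .1217 -179.7; python3 held.py .0453
```

```text
shift cm [-0.04  0.02 -0.02] turn [-0.     0.     0.002] j [-10.  25.  -4.   0. -61. -79.] t 30.15
board rel TCP mm [-3.1  4.4] [120.  109.1] ang 34.1 circ [0.2 1. ] 61.2 z 0.13803811177823055 want 0.13684048511088084 yaw [-1.79971908e+02  7.90566223e-03 -1.79572737e+02]
```

>>> move_arm(
  moves=[5.5, 0, 0, 0, 0, 0, 0, 5.5, 0, 0, 0, 0, 0, 0, 5.5, 0, 0, 0, 0, 0, 0, 5.5, 0, 0, 0, 0, 0, 0, 5.5, 0, 0, 0, 0, 0, 0, 5.5, 0, 0, -3, 0, 0, 0, 5.5, 0, 0, -4, 0, 0, 0, 5.5, 0, 0, -4, 0, 0, 0],
)

```text
clock: 31.0
tool_pos: [0.6139, -0.3077, 0.23]
orientation: [180.0, -0.1, -179.6]
force: [1.3, -0.5, 0.3]
opening: 0.0548
gripper_force: 0.0
```

```bash
python3 wl.py .6145 -.3075 .167; python3 - <<'E'
from h import *
m,p,d=snap("side"); cv2.imwrite("pics/end.png",p[...,::-1])
print(ctrl.get_obs()["tool_pos"],ctrl.get_obs()["force"])
E
```

```text
knob 1019 ((0.613383948802948, -0.3073372542858124), (0.025250988081097603, 0.02472568489611149), 0.3720557391643524) ((0.6135531663894653, -0.30733972787857056), 0.013100489974021912) z 0.16778176371760373
board n 18346 z 0.1380251765478576 slope deg [-0.05722892 -0.0166067 ]
[ 0.61706901 -0.30920755  0.23645666] [-0.0302915  -0.01804362  0.84969341]
```

View pics/end.png

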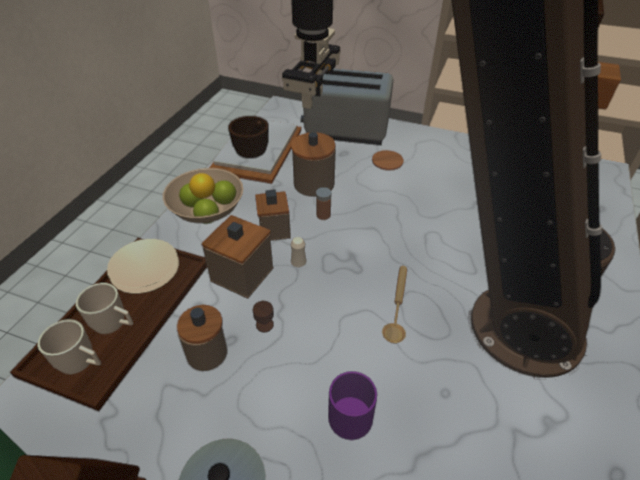

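The final side view shows all four lids home, at (313,150), (272,202), (237,238) and (202,325). The jar, shaker, egg cup, spoon, coaster and pan lid are where they were, and the gripper is clear. Handing in.

```bash
python3 -c "
from plant import ctrl
print(ctrl.close_job())"
```

```text
the job is handed in; nothing more can be done
None
```

All four lids are on their matching canisters and released, with every board flat on its rim and centred within about 2 mm by the wrist camera; nothing else on the counter looks moved, and I've handed the job in at about 31 s (no verdict was returned).

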